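# Mount a cone-seated sanding drum and preset its speed

### The arm

A 6-joint arm with a two-finger parallel gripper is mounted at the origin on the work surface. World frame = base frame: x ahead of the robot, y to its left, z up, the work surface at z = 0. Lengths are in m, angles in rad, forces in N, time in s.
With the tool pointing down it reaches from about 0.35 to 0.85 m from the base axis. Payload 8.1 kg.
Tool frame: the origin (TCP) lies on the mounting face of the last link; the fingertips stand 186 mm ahead of it and the grasp point (between the pads) lies 167 mm ahead of it (arm.tips_ahead is the z of the fingertips in the tool frame, in m); z points along the fingers, y is the line along which they close (so a half turn about z gives the same grasp; the last joint's range is limited). The gripper opens to 93 mm and grips with 3 to 60 N. Pads are 15 mm wide; open, the fingers measure 128 mm over their backs; the gripper's body (75 mm by 188 mm) begins 65 mm behind the grasp point.
Start: joints at [1.078, 0.13, 1.488, -0, 1.523, -0.085], TCP at [0.238, 0.551, 0.405] pointing down, gripper open.
Joint ranges: [-2.96, 2.96], [-0.89, 2.26], [0.02, 2.5], [-1.34, 4.48], [0, 2.73], [-2.66, 2.66]. Speed limits (rad/s): [2.39, 2.39, 2.79, 3.14, 3.14, 3.14].

### API

Orientations are given as [roll, pitch, yaw] about the fixed x, y, z axes, in that order (R = Rz(yaw) Ry(pitch) Rx(roll)).
In Python, from cell import arm gives the robot as it stands.
- The arm moves only by the tool drive_tool, never from a script. Its argument "targets" is a list of rows, each a list of 7 numbers: the closure, from -1 (fully open) to 1 (shut), then the shift along the world's x, y, z in mm, then the turn, a rotation vector about the world's x, y, z in degrees. In form: [[hand, x, y, z, rx, ry, rz], ...]. A call has 1 to 5 rows; each row shifts and turns the commanded pose from where the row before left it; what a row does not reach is not made up. A row lasts 1/12 s, in which the tool goes at most 41.7 mm and 7.16 degrees, less where a joint would pass 70% of its speed; a pose out of reach is approached as far as the arm can. A call is refused whole if a number of a shift passes 41.7 or a number of a turn 7.16, either way. A call with a gripper value outside its range is refused whole. The fingers move at their own pace and stop on an object; the grip force is fixed at half the most. Time passes only in rows, so rows that do not move let the fingers close. It gives the time, the measured TCP pose, the force, the opening and the grip force at its end, in the units of the state.
- arm.state(): the state, without advancing time (a new reading comes with each control period).
- arm.snapshot(name): name is "scene" or "top" or "wrist"; returns a dict with "pixels" (400x640x3 uint8, red, green, blue), "intrinsics" (3x3 intrinsics, pixels), "extrinsics" (4x4, takes a point from world to camera coordinates). Camera axes: x right, y up, looking along -z (the intrinsics and any distortion apply to the point x, -y, -z); pixel columns grow to the right and rows downward; lengths in m; the calibration is good to about 2 mm. A picture is of the moment at which its call begins. There is no depth.
- arm.finish_job(): hands the job in; it is judged then, once.
The state is a dict: "clock": time; "q": joint angles; "qvel": joint speeds; "joint_efforts": joint torques, N m; "tool_pos": TCP position; "ee_rot": TCP orientation; "ft_force": force on the tool from outside, world axes, zero at the start; "moment": the same for the moment, N m; "grip_width": opening from 0.0 (shut) to 1.0 (fully open); "gripper_force": force on a finger pad.
Only numpy, scipy, OpenCV 4.12 (cv2) and the standard library are available. Lean on these libraries where they do the work, as an engineer would, in place of code of your own. Each camera call takes 0.05 s, during which the arm holds its last target. There are 200 camera calls.

### The job

Lift the slimmer of the two sanding drums out of the wooden rack and lower it (do not drop it) gently and fully home, cone down, into the conical cup of the sander's arbor, then check that it is not jammed: rock it some 5 to 10 degrees to one side in the cup and let it drop back upright and home. Also set the speed preset for this drum: the left wheel (robot's left) with its fin at the four-dot row and the right wheel at the two-dot row. Leave the fat drum, glue jar, sanding block and wrench alone.

Things in the scene. Friction and masses are not known exactly. Their poses are not given: they have to be found in the camera images.
- slim_drum: drum to mount, 0.3 to 0.52 kg. From its tip up: steel cone 0-28 mm (19 mm wide at the tip, 65 at the top), neck to 30, flange 30-36 (76 wide), brown abrasive cylinder 36-116 (40 wide; grip here), nut to 126 (22 wide). Origin: centre of the tip face; z up along its axis. Hangs upright in one of the rack's two holes, flange on the rack's top, tip 30 mm below that top
- fat_drum: the other drum, leave alone: the same but its abrasive cylinder is 62 mm across. Same origin and axes. It hangs in the other hole; the holes' centres are 110 mm apart.
- rack: fixed wooden block 230 mm (its x) by 110 mm (its y) by 45 mm high, two round through holes 69 mm wide at x = -55 and +55 mm. Origin: centre of its underside, on the bench.
- arbor: the sander's arbor, fixed on the bench: a grey plate 160 x 160 x 14 mm with the steel collar and its cup in the middle. Origin: centre of the underside; z up.
- cup_seat (a point): where the centre of the cone's tip face lies when the drum is home (within 1.5 mm), 22 mm above the bench; z up. The cup is a cone that matches the drum's, in a steel collar 86 mm across, on a fixed grey plate 160 x 160 x 14 mm on the bench
- cup_rim (a point): centre of the cup's mouth (65 mm across), 50 mm above the bench. With the drum home its flange is about 2 mm above this rim. A side push of 1 to 3 N high on the released drum tips it about the rim; let go at under 0.3 rad, it drops back and centres itself
- preset: fixed box 110 (x) x 190 (y) x 50 mm high, an aluminium drum 80 mm across (axis along y, 50 mm up) half sunk in its top, with two black thumbwheels 84 mm across, 26 wide, at y = +45 (left) and -45 mm (right). Beside each, at y = +73 and -73 mm, rows of one to five dots from the robot's side to the far side. Origin: centre of underside; x away from the robot, y left, z up
- wheel_left (a joint): angle of the left wheel, rad: 0 = fin straight up (three dots), positive = fin leaning to preset's +x (away from the robot). The rows of one to five dots are at -0.6, -0.3, 0, 0.3, 0.6; stops at -0.68 and 0.68. No clicks: friction (0.08 N m) holds it where it is left; push the fin sideways
- wheel_right (a joint): angle of the right wheel, the same convention.
- wheel_left_fin (a point): middle of the tip of the left wheel's fin, 75 mm from the wheel axis and 33 mm proud of the wheel; z points out along the fin. The fin is 10 mm thick and 22 mm wide (along preset's y), black with a white line on its tip
- wheel_right_fin (a point): middle of the tip of the right wheel's fin, the same.
- glue_jar: closed jar, 68 mm across and 95 mm high, bystander. Origin: centre of its underside.
- sanding_block: cork sanding block 65 x 110 x 30 mm, bystander. Origin: centre of its underside.
- wrench: steel wrench 180 mm long lying flat, bystander. Origin: middle, underside.
There are look-alikes about, which are no part of the job. Of the things shaped like the preset, the aluminium one is meant.

How it is judged:
By the outcome, as a careful person would: the job done as asked, in the order asked, and still so for the second after the job is handed in, with the robot touching nothing.
It also fails if it takes over 58 s, if anything falls off the work surface, if the arm or the gripper's body presses on something with over 40 N, if the wrist force passes 120 N, or if a joint passes its speed limit or range.

## Working session

There is one attempt and no reset: what is moved stays moved. The work goes in short steps, Python scripts to look and compute and a tool call to move; the robot and the scene stay as the last step left them, time stands still between calls to the robot, and variables do not carry over. Pictures are saved under pics/ and viewed, at most 10 in all, crops included, and the job is handed in when it is done.

Besides the shell and the picture viewer there is one more tool, called after "Call:" as name([rows], argument=value, ...), one row to a line, values as JSON. drive_tool: Moves the arm, as the interface text tells. Its arguments: {"type":"object","properties":{"targets":{"type":"array"}},"required":["targets"]}

```bash
ls; mkdir -p pics; cat > h.py <<'E'
import numpy as np, cv2
from cell import arm
def snap(n,f=None):
    s=arm.snapshot(n)
    im=cv2.cvtColor(np.array(s["pixels"]),cv2.COLOR_RGB2BGR)
    if f: cv2.imwrite("pics/"+f+".png",im); np.savez("pics/"+f+".npz",K=s["intrinsics"],E=s["extrinsics"],im=im)
    return im,np.array(s["intrinsics"]),np.array(s["extrinsics"])
def load(f):
    d=np.load("pics/"+f+".npz"); return d["im"],d["K"],d["E"]
def ray(K,E,u,v):
    d=np.linalg.solve(K,[u,v,1.]); d=np.array([d[0],-d[1],-d[2]])
    R=E[:3,:3]; return -R.T@E[:3,3], R.T@d
def onz(K,E,u,v,z):
    c,d=ray(K,E,u,v); return c+d*(z-c[2])/d[2]
def proj(K,E,p):
    c=E[:3,:3]@np.array(p)+E[:3,3]; q=K@np.array([c[0],-c[1],-c[2]]); return q[:2]/q[2]
E
python3 - <<'E'
from h import *
for n in("scene","top"):
    im,K,E=snap(n,n); print(n,K.round(1).tolist(),ray(K,E,320,200)[0].round(3),[onz(K,E,u,v,0).round(3)[:2].tolist() for u,v in((0,0),(640,0),(640,400),(0,400))])
print(arm.state())
a=load("scene")[0];b=load("top")[0]
E
```

```text
pics
scene [[393.1, 0.0, 319.4], [0.0, 393.1, 200.3], [0.0, 0.0, 1.0]] [1.134 0.236 1.119] [[0.118, -2.505], [-1.608, 0.648], [0.575, 0.835], [1.403, -0.587]]
top [[420.0, 0.0, 320.5], [0.0, 420.0, 199.4], [0.0, 0.0, 1.0]] [ 0.282 -0.126  1.131] [[1.15, 0.816], [1.1, -1.125], [-0.028, -0.924], [0.019, 0.68]]
{'clock': 0.1, 'q': array([ 1.07759323e+00,  1.31104773e-01,  1.48915788e+00, -2.42678505e-05,
        1.52301087e+00, -8.53843386e-02]), 'qvel': array([-0.00019535,  0.00037896, -0.00191189,  0.0005022 ,  0.00058237,
        0.00110167]), 'joint_efforts': array([-1.03593633e-03, -5.61346042e+01, -4.93092084e+01,  7.69637665e-02,
        2.92845396e-02, -1.35118639e-04]), 'tool_pos': array([0.23784328, 0.55062386, 0.40378753]), 'ee_rot': array([-3.13991584e+00, -1.19196133e-04,  2.73377497e+00]), 'ft_force': array([-0.25684035, -0.20767085, -0.41809329]), 'moment': array([-0.00690066, -0.0036201 ,  0.01095728]), 'gripper_force': 0.0, 'grip_width': 1.0016651332557165}
```

View pics/scene.png

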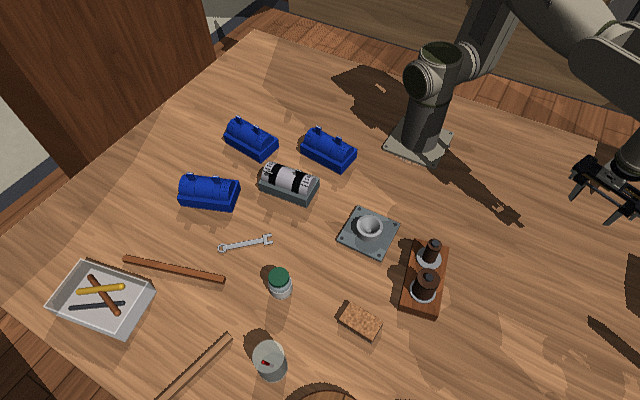

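View pics/top.png

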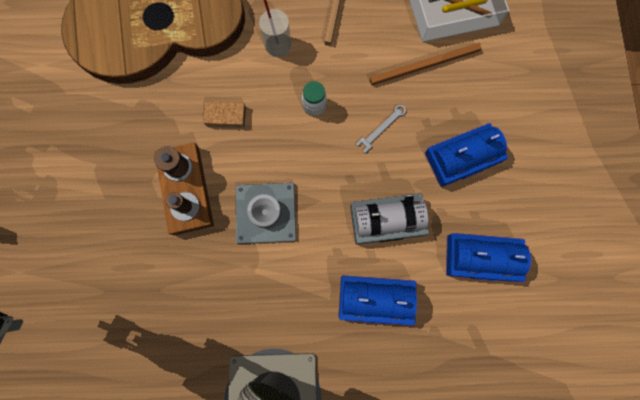

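The scene view shows the rack's two drums at (432,250) and (425,283), with the aluminium preset at (288,182) and three blue look-alikes. In the top view the near drum at (182,203) looks slimmer than the far one at (172,162). The cup is at (264,210), and the grey preset at (390,218) is the one meant because the others are blue. I'll confirm both in one enlarged crop.

```bash
python3 - <<'E'
from h import *
t,K,E=load("top"); s,_,_=load("scene")
a=cv2.resize(t[130:260,140:440],None,fx=2.66,fy=2.66,interpolation=cv2.INTER_CUBIC)
b=cv2.resize(s[150:325,240:460],(400,250),interpolation=cv2.INTER_CUBIC)
b=cv2.resize(s[220:320,380:460],(200,250),interpolation=cv2.INTER_CUBIC);c=cv2.resize(s[150:220,240:330],(321,250),interpolation=cv2.INTER_CUBIC)
o=np.zeros((600,800,3),np.uint8); o[:a.shape[0],:a.shape[1]]=a[:,:800]; o[348:598,:200]=b;o[348:598,210:531]=c
cv2.imwrite("pics/crop.png",o)
for n,u,v,z in(("arbor",264,210,.05),("slimtop",180,200,.141),("fattop",168,155,.141),("preset",392,215,.09)): print(n,onz(K,E,u,v,z).round(3))
# collar bright ring, grey plate masks
h=cv2.cvtColor(t,cv2.COLOR_BGR2HSV)
m=((h[...,1]<60)&(h[...,2]>60)).astype(np.uint8)*255
n,l,st,ce=cv2.connectedComponentsWithStats(m)
for i in range(1,n):
    if st[i,4]>250: print(st[i],ce[i].round(1))
E
```

```text
arbor [0.474 0.013 0.05 ]
slimtop [0.488 0.203 0.141]
fattop [0.602 0.236 0.141]
preset [ 0.445 -0.313  0.09 ]
[ 410    0   99   42 2577] [454.5  17.9]
[ 260   10   31   47 1011] [275.4  32.2]
[302  94  25  22 307] [313.9 106.2]
[356 105  50  48 468] [380.9 128.1]
[ 236  183   60   61 3253] [264.2 212.6]
[170 192  30  29 374] [186.8 207.6]
[ 351  194   78   50 2515] [388.3 218.7]
[ 228  349   88   51 2924] [271.7 372.1]
```

View pics/crop.png

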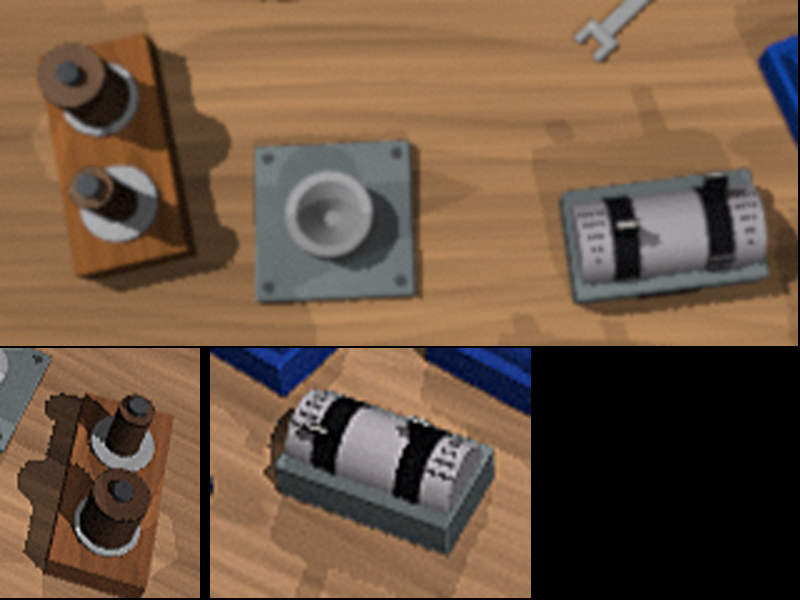

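The crop confirms it: the slim drum is the nearer one, with its nut at crop (93,188) and the other cylinder clearly fatter. The grey and aluminium preset has its left fin around crop (625,225) and its right fin around (715,180). Next I'll move above the slim drum, turning the hand across the rack.

Call:
drive_tool([
  [-1,12,-16.5,0,0,0,-7.1],
  [-1,12,-16.5,0,0,0,-7.1],
  [-1,12,-16.5,0,0,0,-7.1],
  [-1,12,-16.5,0,0,0,-7.1],
  [-1,12,-16.5,0,0,0,-7.1],
])

```text
clock: 0.52
tool_pos: [0.2982, 0.4674, 0.4041]
ee_rot: [-3.141, 0.0, 2.108]
ft_force: [0.3, 0.1, 0.4]
grip_width: 0.996
gripper_force: 0.0
```

Call:
drive_tool([
  [-1,12,-16.5,0,0,0,-7.1],
  [-1,12,-16.5,0,0,0,-7.1],
  [-1,12,-16.5,0,0,0,-7.1],
  [-1,12,-16.5,0,0,0,-7.1],
  [-1,12,-16.5,0,0,0,-7.1],
])

```text
clock: 0.93
tool_pos: [0.3583, 0.3849, 0.4042]
ee_rot: [-3.141, 0.001, 1.488]
ft_force: [0.5, 1.1, -0.8]
grip_width: 1.0
gripper_force: 0.0
```

Call:
drive_tool([
  [-1,12,-16.5,0,0,0,-7.1],
  [-1,12,-16.5,0,0,0,-7.1],
  [-1,12,-16.5,0,0,0,-7.1],
  [-1,12,-16.5,0,0,0,-7.1],
  [-1,12,-16.5,0,0,0,-7.1],
])

```text
clock: 1.35
tool_pos: [0.4183, 0.3024, 0.4043]
ee_rot: [-3.141, 0.001, 0.869]
ft_force: [0.5, -0.3, 0.1]
grip_width: 0.996
gripper_force: 0.0
```

Call:
drive_tool([
  [-1,12,-16.5,0,0,0,-7.1],
  [-1,12,-16.5,0,0,0,-7.1],
  [-1,12,-16.5,0,0,0,-7.1],
  [-1,12,-16.5,0,0,0,-7.1],
  [-1,12,-16.5,0,0,0,-7.1],
])

```text
clock: 1.77
tool_pos: [0.4783, 0.2199, 0.4042]
ee_rot: [3.142, 0.001, 0.249]
ft_force: [0.4, -0.3, -0.3]
grip_width: 1.001
gripper_force: 0.0
```

```bash
python3 - <<'E'
from h import *
im,K,E=snap("wrist","w1"); s=arm.state(); print(s["clock"],s["tool_pos"],s["ee_rot"],s["q"].round(2),s["ft_force"])
print(K.round(1).tolist(),E.round(3).tolist())
t,Kt,Et=load("top")
for u,v,z in((175,200.7,.141),(185.1,206.3,.051),(264,210,.05)): print(onz(Kt,Et,u,v,z).round(4), proj(K,E,onz(Kt,Et,u,v,z)).round(1))
E
```

```text
1.8167 [0.47989854 0.21749489 0.40424239] [3.13949185e+00 1.21551882e-04 2.38181647e-01] [ 0.33 -0.07  1.69 -0.    1.52  1.66] [ 0.32284209 -2.37578629  0.07506872]
[[342.3, 0.0, 321.3], [0.0, 342.3, 192.2], [0.0, 0.0, 1.0]] [[0.247, -0.969, -0.0, 0.095], [0.933, 0.238, -0.27, -0.467], [0.262, 0.067, 0.963, -0.531], [0.0, 0.0, 0.0, 1.0]]
[0.4867 0.2147 0.141 ] [330.1 192.5]
[0.4897 0.2187 0.051 ] [324.7 164.2]
[0.4743 0.013  0.05  ] [511.7 225.9]
```

View pics/w1.png

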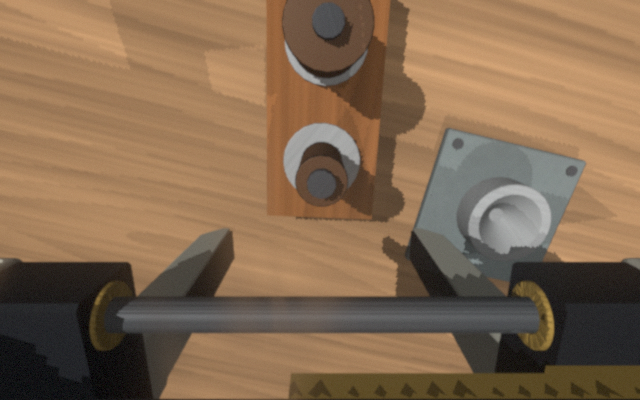

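The wrist view shows the slim drum's flange at about (321,162), its nut at (321,184), and the cup rim at about (509,220). The rack lies square to the hand. I'll fit the circles next.

```bash
python3 - <<'E'
from h import *
im,K,E=load("w1"); h=cv2.cvtColor(im,cv2.COLOR_BGR2HSV)
def fit(box,f,z,n):
    x0,y0,x1,y1=box; m=f(h[y0:y1,x0:x1]).astype(np.uint8)*255
    m=cv2.morphologyEx(m,cv2.MORPH_OPEN,np.ones((3,3)))
    c=max(cv2.findContours(m,0,1)[0],key=cv2.contourArea)
    # points to plane, then circle by least squares on hull
    c=cv2.convexHull(c)[:,0]+[x0,y0]
    P=np.array([onz(K,E,u+.0,v+.0,z)[:2] for u,v in c])
    (e,ax,an)=cv2.fitEllipse(P.astype(np.float32)*1000); 
    (mc,r)=cv2.minEnclosingCircle(P.astype(np.float32)*1000)
    print(n,"ellipse",np.round(e,1),np.round(ax,1),"enc",np.round(mc,1),round(r,1),len(c))
fit((275,115,370,212),lambda q:(q[...,1]<60)&(q[...,2]>110),.051,"flange")
fit((300,165,345,205),lambda q:(q[...,1]<60)&(q[...,2]<110),.141,"nut")
for th in(140,150,160): fit((450,165,560,250),lambda q:(q[...,1]<35)&(q[...,2]>th),.05,"collar")
print(h[180:182,495:556:4,2],h[180:260:4,506,2],h[180:260:4,506,1])
s=arm.state()
E
```

```text
flange ellipse [492.2 223.1] [73.7 75.3] enc [491.6 222.8] 37.8 27
nut ellipse [491.7 222.8] [21.2 22.5] enc [491.8 222.7] 11.3 19
collar ellipse [484.5  14.2] [77.5 94.7] enc [488.3  17.7] 48.2 28
collar ellipse [480.8  16.7] [72.9 86.2] enc [477.   16.3] 42.4 31
collar ellipse [484.7  16.2] [64.2 83.3] enc [477.7  16.5] 42.1 28
[[106 104  98  97  94 108 125 126 127 129 142 142 142 141 142 142]
 [106 104 100  97  94  98 115 125 124 134 142 142 141 141 140 142]] [ 99 113 186 180 131 121 101 117 141 158 167 174 167 168 164 162 158 157
 148  87] [5 5 4 1 6 4 3 2 2 5 2 1 3 6 3 2 0 5 5 9]
```

Call:
drive_tool([
  [-1,12,4,-20,0,0,0],
  [-1,0,0,0,0,0,0],
  [-1,0,0,0,0,0,0],
])

```text
clock: 2.07
tool_pos: [0.4895, 0.2246, 0.3831]
ee_rot: [3.141, 0.004, 0.256]
ft_force: [0.3, 0.3, 0.4]
grip_width: 1.0
gripper_force: 0.0
```

Call:
drive_tool([
  [-1,2,-1.5,-40,0,0,0],
  [-1,0,0,-40,0,0,0],
  [-1,0,0,-25,0,0,0],
  [-1,0,0,-6,0,0,0],
  [-1,0,0,0,0,0,0],
])

```text
clock: 2.48
tool_pos: [0.4907, 0.2233, 0.2721]
ee_rot: [3.141, 0.005, 0.256]
ft_force: [-1.3, -0.1, 0.2]
grip_width: 1.005
gripper_force: 0.0
```

Call:
drive_tool([
  [1,0,0,0,0,0,0],
  [1,0,0,0,0,0,0],
  [1,0,0,0,0,0,0],
  [1,0,0,0,0,0,0],
  [1,0,0,0,0,0,0],
])

```text
clock: 2.9
tool_pos: [0.4924, 0.2235, 0.2751]
ee_rot: [-3.141, -0.002, 0.256]
ft_force: [0.2, 0.9, 0.5]
grip_width: 0.692
gripper_force: 0.0
```

Call:
drive_tool([
  [1,0,0,0,0,0,0],
  [1,0,0,0,0,0,0],
  [1,0,0,0,0,0,0],
])

```text
clock: 3.15
tool_pos: [0.4919, 0.2233, 0.2738]
ee_rot: [-3.142, -0.0, 0.255]
ft_force: [-0.4, 1.5, 0.3]
grip_width: 0.474
gripper_force: 0.0
```

Call:
drive_tool([
  [1,0,0,0,0,0,0],
  [1,0,0,0,0,0,0],
  [1,0,0,0,0,0,0],
])

```text
clock: 3.4
tool_pos: [0.4919, 0.2234, 0.2737]
ee_rot: [-3.141, 0.0, 0.255]
ft_force: [0.1, 0.9, 0.5]
grip_width: 0.425
gripper_force: 30.0
```

Call:
drive_tool([
  [1,0,0,10,0,0,0],
  [1,0,0,20,0,0,0],
  [1,0,0,30,0,0,0],
  [1,0,0,30,0,0,0],
  [1,0,0,0,0,0,0],
])

```text
clock: 3.82
tool_pos: [0.4934, 0.2238, 0.371]
ee_rot: [-3.141, -0.01, 0.255]
ft_force: [1.5, 0.8, -2.0]
grip_width: 0.428
gripper_force: 30.0
```

Call:
drive_tool([
  [1,-3,-30,0,0,0,0],
  [1,-3,-35,0,0,0,0],
  [1,-3,-35,0,0,0,0],
  [1,-3,-20,0,0,0,0],
  [1,0,0,0,0,0,0],
])

```text
clock: 4.23
tool_pos: [0.4792, 0.1001, 0.3628]
ee_rot: [3.14, 0.002, 0.252]
ft_force: [0.8, -0.5, -4.1]
grip_width: 0.425
gripper_force: 30.0
```

Call:
drive_tool([
  [1,0,0,0,0,0,0],
  [1,0,0,0,0,0,0],
])

```text
clock: 4.4
tool_pos: [0.4798, 0.1036, 0.3633]
ee_rot: [-3.141, 0.001, 0.255]
ft_force: [-0.8, 0.4, -3.9]
grip_width: 0.429
gripper_force: 30.0
```

```bash
python3 - <<'E'
from h import *
im,K,E=snap("wrist","w2"); s=arm.state(); print(s["clock"],s["tool_pos"],s["ee_rot"],s["ft_force"])
print(proj(K,E,[.477,.0165,.05]))
E
```

```text
4.45 [0.47988547 0.1039513  0.36338536] [-3.14113811e+00  4.21343006e-04  2.55853710e-01] [-0.18477248 -0.60547992 -3.31597693]
[413.14858215 211.29458872]
```

View pics/w2.png

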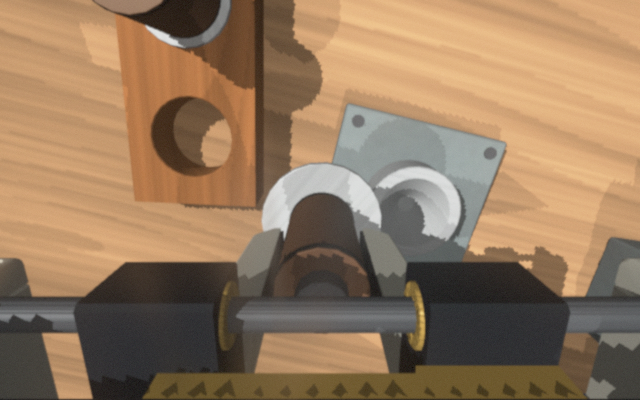

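The drum hangs straight in the grip, and the cup at (415,208) is half hidden behind it. I'll cross-check the cup centre from the earlier clear top view.

```bash
python3 - <<'E'
from h import *
im,K,E=load("top"); h=cv2.cvtColor(im,cv2.COLOR_BGR2HSV)
x0,y0=225,172
q=h[y0:255,x0:310]
m=((q[...,1]<70)&(q[...,2]>45)).astype(np.uint8)*255
c=max(cv2.findContours(m,0,1)[0],key=cv2.contourArea)
r=cv2.minAreaRect(c+np.array([x0,y0])); b=cv2.boxPoints(r); P=np.array([onz(K,E,u,v,.014)[:2] for u,v in b]); print("plate",P.mean(0).round(4),np.linalg.norm(np.diff(P,axis=0),axis=1).round(4))
for th in(150,165,180):
    m=((q[...,1]<40)&(q[...,2]>th)).astype(np.uint8)*255
    c=cv2.convexHull(max(cv2.findContours(m,0,1)[0],key=cv2.contourArea))[:,0]+[x0,y0]
    P=np.array([onz(K,E,u,v,.05)[:2] for u,v in c],np.float32)*1000; print(cv2.minEnclosingCircle(P),cv2.fitEllipse(P))
# w2: right rim edge
im,K,E=load("w2"); big=cv2.resize(im[150:265,360:480],None,fx=5,fy=5,interpolation=cv2.INTER_CUBIC)
for r,col in((.0325,(0,0,255)),(.043,(0,255,0))):
    p=np.array([(proj(K,E,[.477+r*np.cos(a),.0165+r*np.sin(a),.05])-[360,150]+.5)*5 for a in np.linspace(0,6.28,80)]); cv2.polylines(big,[p.astype(int)],True,col,1)
cv2.imwrite("pics/w2c.png",big)
E
```

```text
plate [0.4735 0.0136] [0.1612 0.1639 0.1567]
((481.00091552734375, 15.569459915161133), 39.57700729370117) ((481.6259460449219, 15.96005630493164), (66.76596069335938, 78.58692932128906), 1.7079834938049316)Traceback (most recent call last):
  File "<stdin>", line 11, in <module>
cv2.error: OpenCV(4.12.0) /io/opencv/modules/imgproc/src/shapedescr.cpp:361: error: (-201:Incorrect size of input array) There should be at least 5 points to fit the ellipse in function 'fitEllipseNoDirect'
```

```bash
python3 - <<'E'
from h import *
o=[]
for f,(x0,y0,x1,y1) in(("w2",(355,145,485,265)),("w1",(445,160,575,280))):
    im,K,E=load(f); big=cv2.resize(im[y0:y1,x0:x1],None,fx=3,fy=3,interpolation=cv2.INTER_CUBIC)
    for c,col in(((.477,.0165),(0,0,255)),((.474,.0135),(0,255,0))):
      for r in(.0325,.043):
        p=np.array([(proj(K,E,[c[0]+r*np.cos(a),c[1]+r*np.sin(a),.05])-[x0,y0]+.5)*3 for a in np.linspace(0,6.28,80)]); cv2.polylines(big,[p.astype(int)],True,col,1)
    o.append(big)
cv2.imwrite("pics/w2c.png",np.hstack(o))
E
```

```text
(no output)
```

View pics/w2c.png

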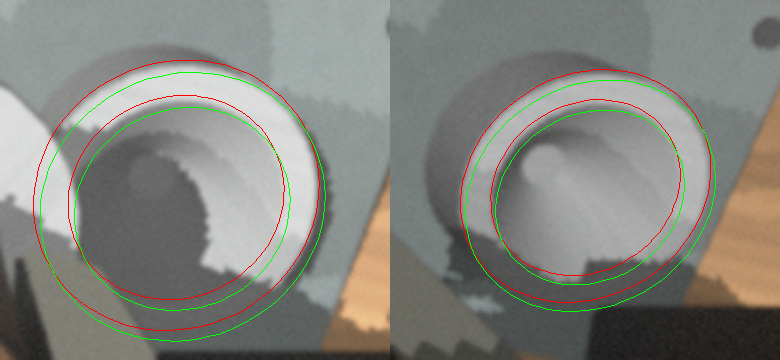

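The collar's true edge lies midway between the two overlaid circles in both views, so I'll take the cup centre as about (0.4757, 0.0152).

Call:
drive_tool([
  [1,-4,-30,0,0,0,0],
  [1,0,-30,0,0,0,0],
  [1,0,-20,0,0,0,0],
  [1,0,-8.5,0,0,0,0],
  [1,0,0,0,0,0,0],
])

```text
clock: 4.87
tool_pos: [0.4761, 0.0143, 0.3636]
ee_rot: [3.141, 0.0, 0.254]
ft_force: [0.1, 0.2, -3.4]
grip_width: 0.43
gripper_force: 30.0
```

Call:
drive_tool([
  [1,0,0,-25,0,0,0],
  [1,0,0,-25,0,0,0],
  [1,0,0,-15,0,0,0],
  [1,0,0,0,0,0,0],
  [1,0,0,0,0,0,0],
])

```text
clock: 5.28
tool_pos: [0.4756, 0.0161, 0.298]
ee_rot: [-3.14, 0.002, 0.257]
ft_force: [-0.1, -0.6, -2.4]
grip_width: 0.426
gripper_force: 30.0
```

Call:
drive_tool([
  [1,0,0,-5,0,0,0],
  [1,0,0,-5,0,0,0],
  [1,0,0,0,0,0,0],
  [1,0,0,0,0,0,0],
])

```text
clock: 5.62
tool_pos: [0.4761, 0.0149, 0.2891]
ee_rot: [3.142, -0.0, 0.256]
ft_force: [0.3, 1.3, -3.6]
grip_width: 0.424
gripper_force: 30.0
```

Call:
drive_tool([
  [1,0,0,-2,0,0,0],
  [1,0,0,-2,0,0,0],
  [1,0,0,-1,0,0,0],
  [1,0,0,0,0,0,0],
  [1,0,0,0,0,0,0],
])

```text
clock: 6.03
tool_pos: [0.4759, 0.0148, 0.2837]
ee_rot: [-3.142, 0.0, 0.255]
ft_force: [-0.1, 0.2, -3.6]
grip_width: 0.43
gripper_force: 30.0
```

Call:
drive_tool([
  [1,0,0,-1,0,0,0],
  [1,0,0,-0.5,0,0,0],
  [1,0,0,0,0,0,0],
  [1,0,0,0,0,0,0],
])

```text
clock: 6.37
tool_pos: [0.4761, 0.015, 0.2827]
ee_rot: [-3.141, -0.001, 0.255]
ft_force: [-1.6, 2.5, 1.5]
grip_width: 0.428
gripper_force: 30.0
```

The cone touches the cup wall about 2 mm high. I'll ease the hand the way the force pushes it.

Call:
drive_tool([
  [1,-0.5,0.8,0,0,0,0],
  [1,0,0,0,0,0,0],
  [1,0,0,-0.7,0,0,0],
  [1,0,0,0,0,0,0],
  [1,0,0,0,0,0,0],
])

```text
clock: 6.78
tool_pos: [0.4757, 0.0157, 0.282]
ee_rot: [-3.142, -0.001, 0.255]
ft_force: [0.3, 2.6, 2.6]
grip_width: 0.426
gripper_force: 30.0
```

Call:
drive_tool([
  [1,0,0.8,0,0,0,0],
  [1,0,0,0,0,0,0],
  [1,0,0,-0.7,0,0,0],
  [1,0,0,0,0,0,0],
  [1,0,0,0,0,0,0],
])

```text
clock: 7.2
tool_pos: [0.4757, 0.0164, 0.2812]
ee_rot: [3.141, -0.001, 0.255]
ft_force: [2.2, 1.6, 3.7]
grip_width: 0.428
gripper_force: 30.0
```

Call:
drive_tool([
  [1,0.4,0.5,0,0,0,0],
  [1,0,0,0,0,0,0],
  [1,0,0,-0.5,0,0,0],
  [1,0,0,0,0,0,0],
  [1,0,0,0,0,0,0],
])

```text
clock: 7.62
tool_pos: [0.4761, 0.0168, 0.2809]
ee_rot: [3.141, -0.001, 0.255]
ft_force: [0.3, -0.6, 5.2]
grip_width: 0.424
gripper_force: 30.0
```

Side forces are now near zero and the height matches home. Releasing.

Call:
drive_tool([
  [-1,0,0,0,0,0,0],
  [-1,0,0,0,0,0,0],
  [-1,0,0,0,0,0,0],
  [-1,0,0,0,0,0,0],
  [-1,0,0,0,0,0,0],
])

```text
clock: 8.03
tool_pos: [0.4756, 0.0169, 0.2799]
ee_rot: [-3.141, 0.001, 0.255]
ft_force: [0.1, -0.9, -0.0]
grip_width: 0.736
gripper_force: 0.0
```

Call:
drive_tool([
  [-1,0,0,0,0,0,0],
  [-1,0,0,0,0,0,0],
  [-1,0,0,0,0,0,0],
  [-1,0,0,0,0,0,0],
  [-1,0,0,0,0,0,0],
])

```text
clock: 8.45
tool_pos: [0.4758, 0.0169, 0.2804]
ee_rot: [-3.142, -0.0, 0.255]
ft_force: [-1.2, 0.6, -0.0]
grip_width: 0.996
gripper_force: 0.0
```

```bash
python3 - <<'E'
from h import *
s=arm.state(); print(s["clock"],s["tool_pos"],s["ft_force"],s["grip_width"])
im,K,E=snap("scene","s2")
cv2.imwrite("pics/s2c.png",np.hstack([cv2.resize(im[170:270,320:420],(500,500),interpolation=cv2.INTER_CUBIC),cv2.resize(im[150:220,240:330],(300,500),interpolation=cv2.INTER_CUBIC)]))
E
```

```text
8.45 [0.47583912 0.01692898 0.28036073] [-1.16553197  0.59226447 -0.04922527] 0.9956067123712006
```

View pics/s2c.png

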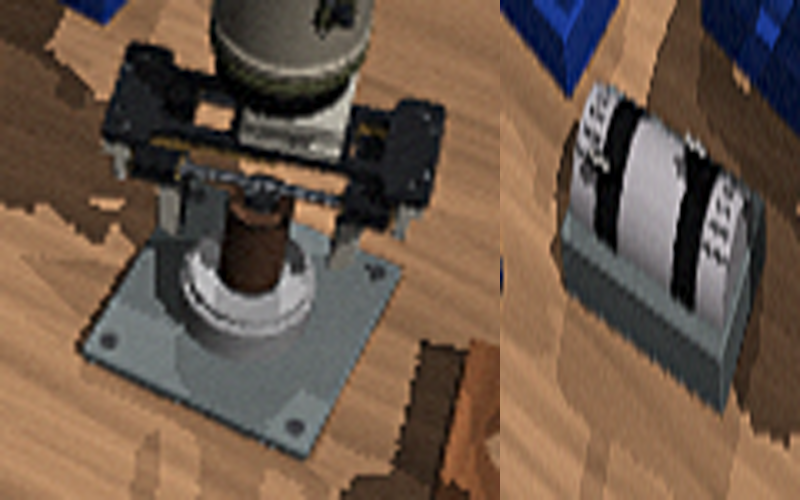

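The drum is upright in the cup with its flange tight on the collar, and the fingers stand clear on both sides. For the rock test I'll raise the hand 20 mm and push sideways with one open finger.

Call:
drive_tool([
  [-1,0,0,20,0,0,0],
  [-1,2.7,-10.5,0,0,0,0],
  [-1,2.8,-10.5,0,0,0,0],
  [-1,0,0,0,0,0,0],
  [-1,0,0,0,0,0,0],
])

```text
clock: 8.92
tool_pos: [0.4813, -0.005, 0.2996]
ee_rot: [-3.141, 0.001, 0.254]
ft_force: [-0.2, 0.5, -0.5]
grip_width: 0.999
gripper_force: 0.0
```

Call:
drive_tool([
  [-1,0.4,-1.5,0,0,0,0],
  [-1,0.4,-1.5,0,0,0,0],
  [-1,0,0,0,0,0,0],
])

```text
clock: 9.17
tool_pos: [0.482, -0.0072, 0.2998]
ee_rot: [-3.141, 0.001, 0.255]
ft_force: [-0.4, 0.1, -0.4]
grip_width: 1.003
gripper_force: 0.0
```

Call:
drive_tool([
  [-1,0.4,-1.5,0,0,0,0],
  [-1,0,0,0,0,0,0],
])

```text
clock: 9.33
tool_pos: [0.4825, -0.0086, 0.3002]
ee_rot: [3.142, 0.0, 0.256]
ft_force: [0.4, 0.8, 0.6]
grip_width: 0.996
gripper_force: 0.0
```

Call:
drive_tool([
  [-1,0.4,-1.5,0,0,0,0],
  [-1,0,0,0,0,0,0],
])

```text
clock: 9.5
tool_pos: [0.483, -0.0099, 0.3004]
ee_rot: [-3.141, -0.0, 0.256]
ft_force: [-0.6, 1.7, 0.2]
grip_width: 1.0
gripper_force: 1.1
```

Call:
drive_tool([
  [-1,0.4,-1.6,0,0,0,0],
  [-1,0.4,-1.6,0,0,0,0],
  [-1,0.4,-1.6,0,0,0,0],
  [-1,0,0,0,0,0,0],
])

```text
clock: 9.83
tool_pos: [0.4843, -0.0149, 0.3007]
ee_rot: [-3.141, -0.001, 0.255]
ft_force: [-0.2, 3.8, 4.6]
grip_width: 1.004
gripper_force: 2.5
```

```bash
python3 - <<'E'
from h import *
s=arm.state(); print(s["clock"],s["tool_pos"],s["ft_force"],s["gripper_force"])
im,K,E=snap("scene","s3"); a=load("s2")[0]
f=lambda i:cv2.resize(i[185:245,340:400],(400,400),interpolation=cv2.INTER_CUBIC)
cv2.imwrite("pics/s3c.png",np.hstack([f(a),f(im)]))
print([proj(K,E,p).round(1) for p in([.476,.0168,.058],[.476,.0168,.148],[.476+.252*.009,.0168-.968*.009,.148])])
E
```

```text
9.8333 [ 0.48431534 -0.0149489   0.30066921] [-0.19417915  3.78617012  4.57867764] 2.4733518809080124
[array([369.1, 224.2]), array([371.7, 208. ]), array([368.8, 207.4])]
```

View pics/s3c.png

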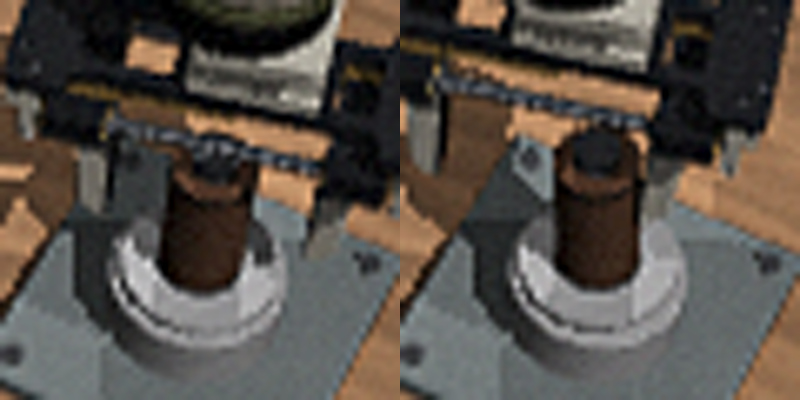

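The drum leans about 5°: its nut moved roughly 2.6 px, from crop x 212 to 195. I'll push 2 mm more, then retreat quickly so it drops back.

Call:
drive_tool([
  [-1,0.3,-1.0,0,0,0,0],
  [-1,0.3,-1.0,0,0,0,0],
  [-1,0,0,0,0,0,0],
  [-1,0,0,0,0,0,0],
])

```text
clock: 10.22
tool_pos: [0.4849, -0.0168, 0.3007]
ee_rot: [-3.141, -0.001, 0.255]
ft_force: [-1.3, 5.5, 6.0]
grip_width: 1.0
gripper_force: 3.0
```

```bash
python3 - <<'E'
from h import *
snap("scene","s4")
E
```

Call:
drive_tool([
  [-1,-8.5,33,0,0,0,0],
  [-1,0,0,0,0,0,0],
  [-1,0,0,0,0,0,0],
  [-1,0,0,0,0,0,0],
])

```text
clock: 10.6
tool_pos: [0.4762, 0.0158, 0.3001]
ee_rot: [3.141, 0.0, 0.256]
ft_force: [0.4, -0.0, -0.1]
grip_width: 1.001
gripper_force: 0.0
```

Call:
drive_tool([
  [-1,0,0,30,0,0,0],
  [-1,0,0,40,0,0,0],
  [1,0,0,30,0,0,0],
  [1,-5,-30,0,0,0,-7],
  [1,-6,-36,0,0,0,0],
])

```text
clock: 11.02
tool_pos: [0.4661, -0.0502, 0.4034]
ee_rot: [3.139, -0.005, 0.128]
ft_force: [0.4, -0.5, -0.8]
grip_width: 0.831
gripper_force: 0.0
```

Call:
drive_tool([
  [1,-6,-36,0,0,0,0],
  [1,-6,-36,0,0,0,0],
  [1,-6,-36,0,0,0,0],
  [1,-6,-36,0,0,0,0],
  [1,-6,-36,0,0,0,0],
])

```text
clock: 11.43
tool_pos: [0.4342, -0.2326, 0.4004]
ee_rot: [3.141, 0.0, 0.132]
ft_force: [1.2, 0.6, -0.2]
grip_width: 0.476
gripper_force: 0.0
```

Call:
drive_tool([
  [1,-6,-36,0,0,0,0],
  [1,-4,-30,0,0,0,0],
  [1,0,0,0,0,0,0],
  [1,0,0,0,0,0,0],
  [1,0,0,0,0,0,0],
])

```text
clock: 11.85
tool_pos: [0.4249, -0.2964, 0.4]
ee_rot: [-3.141, 0.001, 0.132]
ft_force: [-0.3, 0.2, -1.1]
grip_width: 0.119
gripper_force: 0.0
```

```bash
python3 - <<'E'
from h import *
s=arm.state(); print(s["clock"],s["tool_pos"],s["ee_rot"],s["ft_force"],s["grip_width"],s["q"].round(2))
im,K,E=snap("wrist","w3"); b=snap("scene","s5")[0]
f=lambda i:cv2.resize(i[185:245,340:400],(200,200),interpolation=cv2.INTER_CUBIC)
o=np.zeros((600,640,3),np.uint8);o[:400]=im;o[400:,:200]=f(load("s2")[0]);o[400:,210:410]=f(load("s4")[0]);o[400:,420:620]=f(b)
cv2.imwrite("pics/w3c.png",o)
E
```

```text
11.85 [ 0.4248712  -0.29635282  0.39998356] [-3.14102413e+00  5.39451946e-04  1.31790000e-01] [-0.33728006  0.22367982 -1.14991139] 0.11892956880230818 [-0.71 -0.09  1.72 -0.    1.51  0.73]
```

View pics/w3c.png

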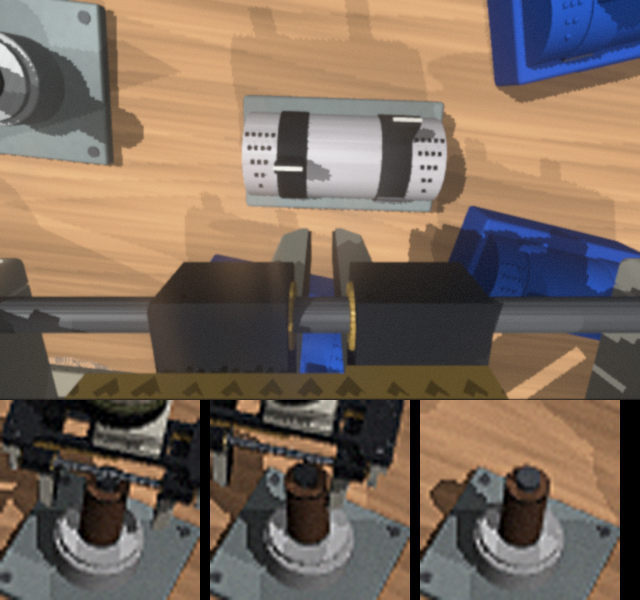

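The left fin's white line is at (288,169), close to the drum's middle, and the right fin's is at (406,120), on the far side near row five. The lower strip shows the drum upright, then tilted, then home and upright again. Next I'll measure the tilt and the fins numerically.

```bash
cat > fin.py <<'E'
from h import *
from scipy.optimize import brentq
def setup():
    im,K,E=load("w3"); h=cv2.cvtColor(im,cv2.COLOR_BGR2HSV)[85:225,230:455]
    m=((h[...,1]<60)).astype(np.uint8)*255; m=cv2.morphologyEx(m,cv2.MORPH_CLOSE,np.ones((9,9)))
    c=max(cv2.findContours(m,0,1)[0],key=cv2.contourArea); return c+np.array([230,85]),K,E
def angle(K,E,u,v,C,yaw,side):
    R=np.array([[np.cos(yaw),np.sin(yaw)],[-np.sin(yaw),np.cos(yaw)]])
    c,d=ray(K,E,u,v); q=lambda t:np.r_[R@((c+t*d)[:2]-C),(c+t*d)[2]-.05]
    # first crossing of 75 mm cylinder
    ts=np.linspace(.05,1.5,3000)/np.linalg.norm(d); f=lambda t:np.hypot(q(t)[0],q(t)[2])-.075
    vals=[f(t) for t in ts]; i=next(i for i in range(len(ts)-1) if vals[i]>0>vals[i+1]) if min(vals)<0 else None
    if i is None: return None
    p=q(brentq(f,ts[i],ts[i+1])); return round(np.arctan2(p[0],p[2]),3),p.round(4)
E
python3 - <<'E'
from fin import *
c,K,E=setup()
for u,v in((244,97),(443,103),(432,212),(246,205)): print(onz(K,E,u,v,.05).round(4))
im=load("w3")[0]; h=cv2.cvtColor(im,cv2.COLOR_BGR2HSV)
for n,(x0,y0,x1,y1) in(("L",(272,150,307,190)),("R",(375,105,425,140))):
    print(n); print(h[y0:y1,x0:x1:4,2][::2].tolist() if 0 else '')
    m=((h[y0:y1,x0:x1,2]>170)).astype(np.uint8); k,l,s,ce=cv2.connectedComponentsWithStats(m); print(s[1:].tolist(),(ce[1:]+[x0,y0]).round(1).tolist())
for n in("s4","s5"):
    g=cv2.cvtColor(load(n)[0],cv2.COLOR_BGR2HSV)[200:225,355:385]
    # nut: dark, low saturation
    m=((g[...,1]<90)&(g[...,2]<75)).astype(np.uint8); k,l,s,ce=cv2.connectedComponentsWithStats(m); print(n,s[1:].tolist(),(ce[1:]+[355,200]).round(1).tolist())
    b=((g[...,1]>90)&(g[...,2]<110)&((g[...,0]<14)|(g[...,0]>170)))
    print([(r+200,np.where(b[r])[0].mean().round(1)+355) if b[r].any() else None for r in range(8,25,2)])
E
```

```text
[ 0.4898 -0.2154  0.05  ]
[ 0.5089 -0.4002  0.05  ]
[ 0.4022 -0.4134  0.05  ]
[ 0.3847 -0.2249  0.05  ]
L

[[0, 0, 30, 40, 266]] [[279.8, 168.9]]
R

[[18, 13, 30, 4, 104], [0, 20, 7, 15, 79]] [[408.1, 119.4], [377.3, 132.9]]
s4 [[0, 0, 1, 1, 1], [2, 0, 1, 1, 1], [4, 0, 1, 1, 1], [7, 0, 5, 2, 7], [10, 1, 7, 11, 53], [20, 0, 10, 17, 72], [18, 2, 1, 2, 2], [0, 6, 8, 19, 69], [3, 7, 3, 3, 6], [7, 8, 3, 6, 7], [20, 19, 1, 2, 2], [8, 21, 1, 2, 2], [5, 22, 1, 1, 1], [8, 24, 1, 1, 1], [20, 24, 1, 1, 1]] [[355.0, 200.0], [357.0, 200.0], [359.0, 200.0], [363.7, 200.4], [368.3, 206.1], [379.6, 206.1], [373.0, 202.5], [356.9, 215.6], [359.2, 208.2], [362.4, 210.9], [375.0, 219.5], [363.0, 221.5], [360.0, 222.0], [363.0, 224.0], [375.0, 224.0]]
[(208, np.float64(371.4)), (210, np.float64(369.2)), (212, np.float64(368.4)), (214, np.float64(368.4)), (216, np.float64(368.6)), (218, np.float64(368.9)), (220, np.float64(369.2)), (222, np.float64(369.4)), (224, np.float64(369.8))]
s5 [[14, 5, 7, 8, 34], [1, 6, 1, 1, 1], [3, 7, 3, 3, 7], [0, 8, 1, 1, 1], [0, 10, 12, 15, 68], [13, 14, 3, 2, 3], [20, 15, 1, 1, 1], [22, 17, 1, 1, 1], [11, 20, 1, 1, 1], [8, 22, 1, 3, 3], [21, 22, 1, 2, 2]] [[371.9, 208.6], [356.0, 206.0], [359.0, 208.3], [355.0, 208.0], [358.5, 216.3], [369.0, 214.7], [375.0, 215.0], [377.0, 217.0], [366.0, 220.0], [363.0, 223.0], [376.0, 222.5]]
[(208, np.float64(370.8)), (210, np.float64(372.0)), (212, np.float64(372.0)), (214, np.float64(373.4)), (216, np.float64(371.3)), (218, np.float64(371.4)), (220, np.float64(370.4)), (222, np.float64(370.2)), (224, np.float64(369.5))]
```

```bash
python3 - <<'E'
from fin import *
c,K,E=setup(); C=np.array([.4464,-.3135])
for y in(.085,.098,.11): print(angle(K,E,288,169,C,y,0),angle(K,E,406.5,119.4,C,y,0))
R=np.array([[np.cos(.098),-np.sin(.098)],[np.sin(.098),np.cos(.098)]])
for y in(.045,-.045):
    print([(a,(C+R@[.075*np.sin(a),y]).round(4).tolist(),round(.05+.075*np.cos(a),4)) for a in(-.3,0,.3,.6)])
# check dots: predicted pixel rows of dots on r=40
for y in(.073,-.073): print([proj(K,E,[*(C+R@[.040*np.sin(a),y]),.05+.04*np.cos(a)]).round(0).tolist() for a in(-.6,-.3,0,.3,.6)])
E
```

```text
(np.float64(0.016), array([0.0012, 0.045 , 0.075 ])) (np.float64(0.588), array([ 0.0416, -0.044 ,  0.0624]))
(np.float64(0.023), array([0.0018, 0.045 , 0.075 ])) (np.float64(0.579), array([ 0.041 , -0.0444,  0.0628]))
(np.float64(0.031), array([0.0023, 0.0449, 0.075 ])) (np.float64(0.571), array([ 0.0405, -0.0448,  0.0631]))
[(-0.3, [0.4199, -0.2709], np.float64(0.1217)), (0, [0.442, -0.2687], np.float64(0.125)), (0.3, [0.4641, -0.2665], np.float64(0.1217)), (0.6, [0.4841, -0.2646], np.float64(0.1119))]
[(-0.3, [0.4287, -0.3605], np.float64(0.1217)), (0, [0.4508, -0.3583], np.float64(0.125)), (0.3, [0.4729, -0.3561], np.float64(0.1217)), (0.6, [0.4929, -0.3541], np.float64(0.1119))]
[[261.0, 185.0], [260.0, 175.0], [259.0, 162.0], [259.0, 148.0], [260.0, 134.0]]
[[423.0, 190.0], [426.0, 180.0], [428.0, 167.0], [429.0, 153.0], [429.0, 140.0]]
```

Projected dot rows match the image. The left wheel reads +0.02 and needs +0.3; the right reads +0.58 and needs -0.3. I'll lower the closed fingers in front of the left fin.

Call:
drive_tool([
  [1,-18,24,-20,0,0,0],
  [1,0,0,-35,0,0,0],
  [1,0,0,-35,0,0,0],
  [1,0,0,-21,0,0,0],
  [1,0,0,0,0,0,0],
])

```text
clock: 12.37
tool_pos: [0.4057, -0.2692, 0.2841]
ee_rot: [-3.135, 0.006, 0.135]
ft_force: [0.3, 0.4, -0.1]
grip_width: 0.002
gripper_force: 0.0
```

Call:
drive_tool([
  [1,8,0.8,0,0,0,0],
  [1,6,0.6,0,0,0,0],
  [1,3,0.3,0,0,0,0],
  [1,0,0,0,0,0,0],
  [1,0,0,0,0,0,0],
])

```text
clock: 12.78
tool_pos: [0.4251, -0.2704, 0.2908]
ee_rot: [3.14, -0.002, 0.134]
ft_force: [-0.0, 0.0, -0.0]
grip_width: 0.007
gripper_force: 0.0
```

Call:
drive_tool([
  [1,2,0.2,0,0,0,0],
  [1,2,0.2,0,0,0,0],
  [1,0,0,0,0,0,0],
])

```text
clock: 13.03
tool_pos: [0.4285, -0.2699, 0.2896]
ee_rot: [3.141, -0.0, 0.133]
ft_force: [0.0, 0.6, 0.6]
grip_width: 0.007
gripper_force: 0.0
```

Call:
drive_tool([
  [1,2,0.2,0,0,0,0],
  [1,2,0.2,0,0,0,0],
  [1,0,0,0,0,0,0],
])

```text
clock: 13.28
tool_pos: [0.4324, -0.2694, 0.2894]
ee_rot: [3.142, 0.0, 0.133]
ft_force: [-1.4, -0.5, 0.3]
grip_width: 0.001
gripper_force: 0.4
```

Call:
drive_tool([
  [1,3,0.3,0,0,0,0],
  [1,3,0.3,0,0,0,0],
  [1,3,0.3,0,0,0,0],
  [1,1,0.1,0,0,0,0],
  [1,0,0,0,0,0,0],
])

```text
clock: 13.7
tool_pos: [0.4425, -0.2683, 0.2891]
ee_rot: [-3.141, 0.0, 0.134]
ft_force: [-0.3, -0.6, -0.5]
grip_width: 0.007
gripper_force: 0.3
```

```bash
cat > see.py <<'E'
import sys
from fin import *
s=arm.state(); print(s["clock"],s["tool_pos"].round(4),s["ft_force"].round(1))
C=np.array([.4464,-.3135]); R=np.array([[np.cos(.098),-np.sin(.098)],[np.sin(.098),np.cos(.098)]])
def tip(a,y,r=.075): return [*(C+R@[r*np.sin(a),y]),.05+r*np.cos(a)]
for cam in("wrist","top","scene"):
    im,K,E=snap(cam,sys.argv[1]+cam); g=cv2.cvtColor(im,cv2.COLOR_BGR2GRAY).astype(np.float32)
    for n,y in(("L",.045),("R",-.045)):
        # brightness profile along the fin-tip arc, averaged over the fin's width
        A=np.arange(-.7,.71,.02)
        pr=[np.mean([g[int(round(v)),int(round(u))] if 0<=u<639 and 0<=v<399 else 0 for u,v in (proj(K,E,tip(a,y+d)) for d in np.linspace(-.007,.007,7))]) for a in A]
        print(cam,n,np.array(pr).astype(int).tolist())
E
python3 see.py a
```

```text
13.7 [ 0.4425 -0.2683  0.2891] [-0.3 -0.6 -0.5]
wrist L [67, 66, 66, 67, 68, 70, 68, 67, 66, 67, 69, 70, 69, 67, 69, 68, 61, 57, 59, 64, 62, 58, 62, 57, 63, 61, 60, 58, 61, 58, 61, 58, 58, 59, 61, 63, 67, 97, 101, 103, 102, 103, 104, 104, 104, 106, 78, 62, 129, 227, 187, 61, 55, 51, 58, 56, 54, 53, 53, 51, 50, 49, 48, 48, 46, 47, 46, 46, 44, 43, 43]
wrist R [136, 125, 113, 97, 86, 86, 91, 96, 99, 100, 99, 100, 100, 104, 106, 108, 107, 97, 92, 92, 83, 77, 71, 73, 56, 50, 71, 85, 84, 82, 85, 86, 90, 111, 97, 131, 163, 166, 110, 84, 110, 115, 140, 172, 109, 115, 181, 185, 182, 179, 132, 111, 145, 170, 170, 169, 138, 63, 48, 53, 45, 46, 50, 202, 222, 118, 53, 135, 131, 122, 111]
top L [60, 53, 44, 42, 38, 35, 29, 24, 22, 21, 23, 24, 24, 23, 25, 25, 28, 20, 23, 21, 23, 27, 35, 68, 103, 122, 146, 145, 145, 137, 142, 119, 123, 113, 112, 101, 95, 87, 89, 86, 86, 81, 81, 80, 84, 81, 78, 76, 71, 69, 67, 69, 69, 67, 68, 66, 66, 66, 66, 63, 68, 68, 70, 70, 70, 70, 71, 71, 74, 76, 75]
top R [139, 135, 135, 129, 129, 125, 118, 117, 111, 106, 101, 94, 94, 91, 88, 87, 86, 86, 85, 83, 82, 78, 67, 58, 57, 58, 54, 63, 71, 76, 80, 83, 88, 90, 91, 94, 95, 96, 97, 99, 100, 101, 103, 106, 106, 107, 109, 109, 110, 112, 112, 113, 115, 114, 116, 116, 117, 117, 119, 120, 125, 131, 137, 140, 142, 144, 144, 146, 146, 145, 146]
scene L [55, 54, 49, 47, 50, 47, 46, 35, 49, 56, 59, 64, 71, 61, 62, 57, 66, 35, 31, 36, 40, 38, 30, 39, 49, 60, 62, 65, 55, 57, 56, 49, 54, 82, 80, 77, 89, 86, 73, 88, 85, 80, 71, 78, 68, 67, 69, 94, 153, 139, 53, 10, 0, 14, 20, 38, 42, 48, 52, 86, 101, 100, 117, 97, 78, 103, 100, 98, 87, 100, 85]
scene R [92, 92, 84, 68, 67, 69, 60, 59, 53, 51, 47, 49, 45, 40, 42, 49, 48, 61, 67, 68, 68, 63, 63, 62, 61, 60, 64, 66, 67, 67, 69, 72, 72, 67, 72, 66, 65, 62, 72, 99, 93, 115, 120, 73, 53, 67, 76, 96, 95, 103, 98, 128, 135, 141, 120, 123, 84, 71, 95, 93, 83, 94, 109, 145, 72, 34, 19, 32, 45, 39, 51]
```

Left now reads about 0.28. I'll calibrate the angle scale against the dot rows in the clear picture w3.

```bash
python3 - <<'E'
from fin import *
im,K,E=load("w3"); g=cv2.cvtColor(im,cv2.COLOR_BGR2GRAY)
C=np.array([.4464,-.3135]); R=np.array([[np.cos(.098),-np.sin(.098)],[np.sin(.098),np.cos(.098)]])
A=np.arange(-.75,.76,.01)
for y in(.073,-.073):
    P=np.array([[proj(K,E,[*(C+R@[.04*np.sin(a),y+d]),.05+.04*np.cos(a)]) for d in np.linspace(-.012,.012,25)] for a in A],np.float32)
    w=cv2.remap(g,P[...,0],P[...,1],cv2.INTER_CUBIC).astype(float)
    bg=cv2.medianBlur(w.astype(np.float32),5); p=np.clip(np.percentile(w,75,axis=1)[:,None]-w,15,None).sum(1)-15*25
    out=[]
    for a in(-.6,-.3,0,.3,.6):
        k=abs(A-a)<.11; out.append(round((A[k]*p[k]).sum()/p[k].sum(),3))
    print(out); print(p.astype(int)[::2].tolist())
E
```

```text
[np.float64(-0.612), np.float64(-0.3), np.float64(0.001), np.float64(0.302), np.float64(0.601)]
[0, 0, 0, 30, 103, 158, 199, 209, 202, 168, 90, 9, 0, 0, 0, 0, 0, 0, 0, 67, 265, 476, 595, 611, 492, 248, 28, 28, 19, 0, 0, 0, 0, 0, 13, 374, 746, 855, 894, 799, 418, 59, 0, 0, 0, 0, 0, 0, 0, 8, 389, 738, 812, 811, 781, 432, 67, 0, 0, 0, 0, 0, 0, 0, 32, 299, 594, 593, 576, 561, 368, 31, 0, 0, 0, 0]
[np.float64(-0.607), np.float64(-0.298), np.float64(0.003), np.float64(0.301), np.float64(0.641)]
[0, 0, 0, 21, 109, 227, 300, 329, 310, 252, 140, 58, 0, 0, 0, 0, 0, 0, 0, 35, 287, 611, 840, 844, 633, 339, 80, 0, 0, 0, 0, 0, 0, 0, 25, 409, 904, 1238, 1312, 1072, 534, 76, 0, 0, 0, 0, 0, 0, 0, 5, 322, 786, 926, 1020, 821, 370, 36, 0, 0, 0, 0, 0, 0, 0, 18, 208, 350, 518, 330, 216, 387, 667, 975, 1047, 1055, 870]
```

The dots calibrate to within 0.01 rad. One small push more on the left, then withdraw, rise, and go round to the far side of the right fin.

Call:
drive_tool([
  [1,0.9,0.1,0,0,0,0],
  [1,0,0,0,0,0,0],
  [1,0,0,0,0,0,0],
  [1,-12,-1,0,0,0,0],
  [1,-3,0,25,0,0,0],
])

```text
clock: 14.27
tool_pos: [0.426, -0.2681, 0.3095]
ee_rot: [-3.135, 0.006, 0.133]
ft_force: [0.0, 0.9, -1.4]
grip_width: 0.006
gripper_force: 0.0
```

Call:
drive_tool([
  [1,0,0,35,0,0,0],
  [1,0,0,20,0,0,0],
  [1,0,0,0,0,0,0],
  [1,0,0,0,0,0,0],
])

```text
clock: 14.6
tool_pos: [0.4287, -0.2696, 0.3713]
ee_rot: [3.139, -0.003, 0.133]
ft_force: [-0.3, 0.8, -0.3]
grip_width: 0.006
gripper_force: 0.0
```

```bash
python3 see.py b | grep -v top
```

```text
14.6 [ 0.4287 -0.2696  0.3713] [-0.3  0.8 -0.3]
wrist L [98, 99, 99, 100, 99, 101, 100, 101, 99, 100, 101, 100, 105, 113, 126, 149, 166, 149, 148, 157, 159, 152, 129, 71, 53, 56, 57, 55, 57, 56, 56, 56, 57, 57, 57, 57, 58, 58, 57, 56, 58, 58, 58, 59, 56, 51, 51, 56, 72, 208, 237, 155, 55, 52, 54, 52, 52, 52, 52, 51, 50, 49, 50, 49, 49, 48, 48, 47, 104, 135, 139]
wrist R [100, 101, 101, 103, 105, 105, 107, 106, 104, 100, 100, 99, 99, 99, 101, 102, 103, 120, 141, 153, 154, 154, 148, 127, 118, 115, 122, 127, 129, 134, 136, 132, 136, 131, 125, 136, 133, 134, 136, 135, 114, 107, 137, 140, 139, 137, 123, 99, 105, 122, 131, 129, 125, 90, 55, 54, 61, 56, 52, 45, 45, 50, 59, 169, 219, 165, 68, 110, 132, 132, 132]
scene L [127, 128, 128, 128, 128, 128, 129, 129, 129, 130, 131, 133, 135, 137, 137, 139, 140, 139, 141, 141, 143, 146, 145, 143, 146, 148, 150, 151, 152, 156, 157, 158, 157, 151, 150, 143, 124, 117, 116, 108, 98, 121, 115, 104, 100, 91, 96, 115, 152, 174, 103, 46, 0, 6, 15, 25, 27, 46, 54, 86, 98, 101, 117, 96, 76, 101, 99, 95, 85, 103, 88]
scene R [117, 118, 114, 126, 126, 111, 112, 113, 98, 98, 98, 84, 86, 85, 71, 70, 65, 65, 64, 61, 61, 61, 63, 60, 60, 61, 65, 67, 65, 65, 68, 71, 70, 71, 82, 76, 89, 103, 119, 132, 119, 125, 149, 98, 118, 131, 137, 144, 125, 98, 94, 126, 133, 140, 119, 124, 85, 71, 93, 90, 81, 95, 111, 147, 72, 33, 18, 31, 44, 38, 50]
```

Left reads 0.298. Now to the right fin from the far side.

Call:
drive_tool([
  [1,32,-28,0,0,0,0],
  [1,32,-28,0,0,0,0],
  [1,30,-26,0,0,0,0],
  [1,0,0,-20,0,0,0],
  [1,0,0,-30,0,0,0],
])

```text
clock: 15.17
tool_pos: [0.5229, -0.3521, 0.3194]
ee_rot: [3.139, -0.002, 0.133]
ft_force: [-1.2, 1.0, -0.4]
grip_width: 0.003
gripper_force: 0.0
```

Call:
drive_tool([
  [1,0,0,-25,0,0,0],
  [1,0,0,-10,0,0,0],
  [1,0,0,0,0,0,0],
  [1,0,0,0,0,0,0],
])

```text
clock: 15.5
tool_pos: [0.5206, -0.3499, 0.2837]
ee_rot: [-3.14, 0.001, 0.133]
ft_force: [0.3, -0.1, 0.7]
grip_width: 0.005
gripper_force: 0.0
```

Call:
drive_tool([
  [1,-8,-0.8,0,0,0,0],
  [1,-6,-0.6,0,0,0,0],
  [1,-5,-0.5,0,0,0,0],
  [1,-5,-0.5,0,0,0,0],
  [1,0,0,0,0,0,0],
])

```text
clock: 15.92
tool_pos: [0.4963, -0.3531, 0.286]
ee_rot: [3.14, -0.002, 0.133]
ft_force: [1.7, -0.3, 1.2]
grip_width: 0.006
gripper_force: 0.6
```

Call:
drive_tool([
  [1,-5,-0.5,0,0,0,0],
  [1,-5,-0.5,0,0,0,0],
  [1,-5,-0.5,0,0,0,0],
  [1,-5,-0.5,0,0,0,0],
  [1,-5,-0.5,0,0,0,0],
])

```text
clock: 16.33
tool_pos: [0.4712, -0.355, 0.284]
ee_rot: [-3.141, 0.001, 0.133]
ft_force: [1.2, -0.1, 1.3]
grip_width: 0.003
gripper_force: 0.7
```

Call:
drive_tool([
  [1,-5,-0.5,0,0,0,0],
  [1,-4,-0.4,0,0,0,0],
  [1,-3,-0.3,0,0,0,0],
  [1,-2,-0.2,0,0,0,0],
  [1,0,0,0,0,0,0],
])

```text
clock: 16.75
tool_pos: [0.4574, -0.3565, 0.2841]
ee_rot: [-3.141, 0.001, 0.133]
ft_force: [0.8, -0.1, 1.9]
grip_width: 0.003
gripper_force: 0.1
```

```bash
python3 see.py c | grep -v top
```

```text
16.75 [ 0.4574 -0.3565  0.2841] [ 0.8 -0.1  1.9]
wrist L [154, 156, 157, 157, 159, 159, 156, 153, 137, 102, 87, 87, 93, 97, 100, 101, 104, 118, 130, 137, 127, 108, 111, 101, 90, 88, 79, 68, 112, 160, 174, 168, 172, 174, 157, 165, 167, 196, 196, 175, 146, 187, 197, 198, 193, 147, 140, 66, 83, 244, 245, 99, 68, 79, 180, 192, 199, 176, 111, 122, 179, 170, 178, 178, 172, 163, 162, 165, 158, 159, 148]
wrist R [106, 105, 103, 104, 102, 104, 103, 103, 102, 105, 105, 106, 100, 87, 81, 70, 69, 74, 75, 72, 81, 85, 71, 75, 76, 69, 72, 71, 67, 64, 58, 59, 58, 56, 59, 61, 58, 59, 59, 60, 61, 62, 80, 96, 100, 104, 108, 105, 106, 108, 108, 107, 87, 63, 64, 62, 61, 59, 59, 57, 56, 56, 54, 52, 53, 53, 50, 51, 50, 48, 48]
scene L [127, 127, 127, 126, 127, 127, 127, 129, 130, 132, 132, 133, 135, 137, 137, 139, 142, 143, 144, 144, 145, 149, 149, 146, 148, 150, 151, 152, 153, 158, 160, 161, 160, 152, 151, 143, 125, 116, 118, 109, 98, 119, 113, 105, 101, 93, 98, 116, 151, 175, 103, 45, 0, 7, 16, 26, 30, 48, 52, 86, 100, 102, 117, 96, 77, 103, 100, 98, 88, 106, 90]
scene R [162, 147, 145, 140, 124, 125, 120, 105, 104, 92, 70, 75, 60, 62, 66, 66, 62, 63, 57, 48, 50, 57, 69, 73, 88, 99, 68, 69, 51, 45, 38, 44, 51, 63, 67, 55, 54, 49, 55, 61, 73, 70, 74, 86, 75, 81, 92, 74, 73, 77, 78, 79, 86, 91, 80, 69, 50, 70, 104, 121, 131, 119, 101, 100, 59, 66, 94, 113, 125, 93, 114]
```

Call:
drive_tool([
  [1,-3,-0.3,0,0,0,0],
  [1,-2,-0.2,0,0,0,0],
  [1,0,0,0,0,0,0],
  [1,0,0,0,0,0,0],
])

```text
clock: 17.23
tool_pos: [0.4527, -0.357, 0.2843]
ee_rot: [-3.141, 0.0, 0.133]
ft_force: [-0.2, 0.3, 0.1]
grip_width: 0.004
gripper_force: 0.2
```

Call:
drive_tool([
  [1,15,1.5,0,0,0,0],
  [1,10,1,25,0,0,0],
  [1,0,0,40,0,0,0],
  [1,-40,0,20,0,0,0],
  [1,-20,0,0,0,0,0],
])

```text
clock: 17.65
tool_pos: [0.4207, -0.3554, 0.3739]
ee_rot: [3.135, -0.004, 0.135]
ft_force: [-0.5, -0.9, 1.9]
grip_width: 0.002
gripper_force: 0.0
```

Call:
drive_tool([
  [1,0,0,0,0,0,0],
  [1,0,0,0,0,0,0],
  [1,0,0,0,0,0,0],
])

```text
clock: 17.9
tool_pos: [0.4207, -0.3544, 0.3677]
ee_rot: [-3.141, 0.0, 0.133]
ft_force: [0.6, -0.0, -0.9]
grip_width: 0.009
gripper_force: 0.0
```

```bash
python3 see.py d | grep -v top
```

```text
17.9 [ 0.4207 -0.3544  0.3677] [ 0.6 -0.  -0.9]
wrist L [179, 187, 192, 194, 193, 192, 191, 192, 192, 193, 192, 192, 190, 185, 157, 158, 169, 170, 171, 167, 163, 126, 109, 115, 121, 127, 128, 130, 133, 130, 130, 140, 136, 132, 130, 131, 131, 131, 129, 128, 131, 137, 140, 139, 132, 92, 58, 63, 82, 220, 243, 168, 64, 70, 114, 123, 132, 126, 127, 125, 123, 121, 118, 114, 114, 140, 153, 153, 154, 154, 154]
wrist R [179, 181, 180, 180, 181, 180, 182, 182, 179, 177, 179, 180, 182, 173, 140, 150, 163, 165, 166, 159, 99, 87, 208, 234, 168, 67, 63, 60, 58, 58, 57, 55, 57, 56, 54, 53, 56, 57, 59, 56, 58, 59, 59, 59, 59, 60, 59, 58, 57, 55, 56, 56, 53, 52, 54, 53, 51, 51, 50, 50, 50, 49, 49, 48, 48, 70, 135, 143, 143, 142, 143]
scene L [130, 129, 128, 129, 130, 130, 129, 128, 130, 132, 132, 133, 136, 137, 138, 139, 141, 141, 142, 143, 145, 147, 148, 147, 148, 152, 151, 150, 151, 156, 158, 160, 160, 153, 151, 143, 124, 117, 118, 109, 98, 120, 114, 104, 102, 92, 96, 116, 154, 176, 103, 46, 0, 5, 14, 22, 25, 45, 53, 87, 100, 101, 115, 97, 80, 104, 101, 98, 88, 104, 88]
scene R [154, 153, 152, 151, 150, 150, 151, 151, 151, 152, 151, 151, 152, 153, 153, 148, 144, 150, 139, 134, 144, 117, 116, 63, 43, 24, 12, 9, 18, 17, 36, 46, 45, 54, 66, 62, 67, 54, 49, 52, 51, 70, 101, 88, 121, 134, 138, 145, 125, 99, 97, 130, 134, 139, 118, 122, 83, 74, 103, 117, 128, 117, 101, 102, 59, 64, 93, 112, 123, 91, 115]
```

Left reads 0.30 and right -0.24, so the right wheel needs about 3 mm more. I'll go back round behind its fin.

Call:
drive_tool([
  [1,30,0,0,0,0,0],
  [1,30,0,0,0,0,0],
  [1,0,0,-30,0,0,0],
  [1,0,0,-35,0,0,0],
  [1,0,0,-19,0,0,0],
])

```text
clock: 18.47
tool_pos: [0.4808, -0.3533, 0.2796]
ee_rot: [-3.138, 0.003, 0.135]
ft_force: [-0.9, 0.2, -0.5]
grip_width: 0.003
gripper_force: 0.0
```

Call:
drive_tool([
  [1,-12,-1.2,0,0,0,0],
  [1,-8,-0.8,0,0,0,0],
  [1,-4,-0.4,0,0,0,0],
  [1,0,0,0,0,0,0],
  [1,0,0,0,0,0,0],
])

```text
clock: 18.88
tool_pos: [0.4569, -0.3573, 0.2852]
ee_rot: [3.14, -0.001, 0.133]
ft_force: [0.5, -1.0, 0.5]
grip_width: 0.004
gripper_force: 0.0
```

Call:
drive_tool([
  [1,-4,-0.3,0,0,0,0],
  [1,-2,-0.2,0,0,0,0],
  [1,-1,-0.1,0,0,0,0],
  [1,0,0,0,0,0,0],
  [1,0,0,0,0,0,0],
])

```text
clock: 19.3
tool_pos: [0.4497, -0.3576, 0.2844]
ee_rot: [3.141, -0.001, 0.133]
ft_force: [0.6, -0.3, 0.8]
grip_width: 0.008
gripper_force: 0.6
```

Call:
drive_tool([
  [1,15,1.5,0,0,0,0],
  [1,10,1,25,0,0,0],
  [1,0,0,40,0,0,0],
  [1,-40,0,20,0,0,0],
  [1,-20,0,0,0,0,0],
])

```text
clock: 19.72
tool_pos: [0.4175, -0.3558, 0.3733]
ee_rot: [3.135, -0.004, 0.135]
ft_force: [0.2, -0.4, 0.9]
grip_width: 0.007
gripper_force: 0.0
```

Call:
drive_tool([
  [1,0,0,0,0,0,0],
  [1,0,0,0,0,0,0],
  [1,0,0,0,0,0,0],
])

```text
clock: 19.97
tool_pos: [0.4174, -0.3549, 0.3672]
ee_rot: [-3.141, 0.0, 0.133]
ft_force: [0.2, 0.3, -0.0]
grip_width: 0.006
gripper_force: 0.0
```

```bash
python3 see.py e | grep wrist; python3 - <<'E'
from h import *
a=load("ascene")[0];b=load("escene")[0]
o=np.zeros((400,640,3),np.uint8);o[:]=load("ewrist")[0]
o=np.vstack([o,np.hstack([cv2.resize(b[180:250,330:410],(228,200)),cv2.resize(b[150:350,200:460],(260,200)),np.zeros((200,152,3),np.uint8)])])
cv2.imwrite("pics/fin.png",o)
E
```

```text
wrist L [189, 194, 195, 194, 193, 193, 191, 192, 192, 193, 192, 191, 188, 168, 152, 167, 171, 172, 170, 168, 150, 115, 112, 120, 123, 126, 129, 129, 130, 137, 134, 133, 130, 134, 134, 133, 133, 130, 126, 122, 131, 136, 139, 139, 134, 74, 52, 61, 78, 219, 243, 171, 62, 78, 121, 128, 128, 130, 126, 123, 122, 121, 116, 111, 125, 151, 155, 155, 155, 155, 154]
wrist R [183, 182, 182, 180, 181, 182, 183, 180, 179, 180, 182, 184, 176, 147, 147, 162, 165, 159, 102, 163, 233, 204, 90, 64, 62, 58, 58, 58, 57, 56, 57, 57, 56, 55, 56, 57, 58, 59, 57, 60, 60, 59, 62, 61, 61, 61, 59, 59, 56, 54, 55, 53, 56, 54, 53, 54, 53, 53, 51, 51, 51, 50, 50, 49, 49, 105, 142, 144, 144, 144, 145]
```

View pics/fin.png

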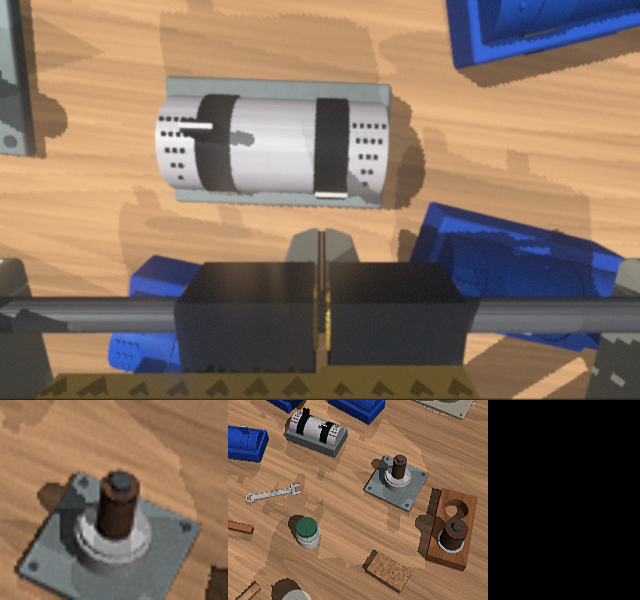

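The left fin (white line at (195,126)) is at 0.30 and the right fin (330,195) is at -0.30. The drum stands upright and home, the other objects are where they were, and the robot touches nothing. Handing in.

```bash
python3 -c "
from cell import arm; print(arm.finish_job())"
```

```text
the job is handed in; nothing more can be done
None
```

I handed the job in at about 20 s: the slim drum is home and upright in the cup after a rock of about 6.6° by camera, the left wheel reads +0.30 (four dots) and the right -0.30 (two dots), and the arm never touched the fat drum, jar, block or wrench.

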